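Roll down the sealing sheet on a microplate

TASK

Take the hand roller from its cradle, set its drum squarely across the metal sealing sheet of the covered microplate at the end with the pull tab, and roll it to the opposite end with firm, steady pressure (about 10 N, without crushing the plate), the drum covering the full width of the sheet. Then put the roller back upright on its cradle and let go.

Things in the scene. Friction and masses are not known exactly. Their poses are not given: they have to be found in the camera images.
- roller: Hand roller, 0.4 kg, standing on the cradle: square upright black handle 26 x 26 mm, 50 mm tall, on a grey plate 72 x 106 x 8 mm, a rubber drum (30 mm diameter, 92 mm long) hanging below. Origin: drum's lowest point, under the handle's centre; z up, y along the axle, x the rolling way (symmetric). Above origin: axle 15 mm, plate 48 to 56, handle 56 to 106 (grip at 84, from above).
- drum (a joint): Turning of the roller's drum, rad, 0 at the start; 15 mm of rolling is 1 rad, freely, either sign. The drum is also mounted on a spring, upward into the tool: it starts to yield at 3.6 N, then 1 mm per 1.2 N, to a stop at 10 mm; the roller's origin (which does not yield) held 5 mm below the sheet's top presses with about 10 N.
- plate: Covered microplate, white, 128 (x) x 86 (y) x 16 mm, fixed. Origin: centre of its underside, z up. A stiff flat aluminium sheet, 120 x 72 mm, covers it centrally, its top 16 mm above the origin. Its pull tab, 34 mm wide and level with it, juts beyond the -x end to 80 mm from the origin. Roll from -x to +x, axle along y. A like plate with open wells and no sheet stands near: not used.
- cradle: Steel cradle, fixed: base 72 (x) x 100 (y) x 4 mm, and two rails along y, 6 mm wide, 90 mm long, tops 55 mm above the origin, 48 mm between inner faces. Origin: centre of its underside, z up. The roller's plate rests on both rails, centred, drum hanging between them, axle along y; the roller's origin is then 7 mm above the cradle's.
Not all that is in view belongs to the job. Leave any green or turquoise look-alike of the roller alone.

How it is judged (in metres and radians):
On the way, in this order (a step that is already met when the one before it is completed fails the run):
1. the drum is pressed (over 4 N) squarely (11 degrees) and centrally (12 mm) on the sheet at the tab end, 36 mm or more from the middle (x of roller in the frame of plate between -0.085 and -0.036 m and y of roller in the frame of plate between -0.012 and 0.012 m and angle between the y axis of roller and the y axis of plate, either way round below 0.19 rad and contact force between roller and plate above 4 N), for 0.06 s.
2. still pressed, the drum passes between the tab end and the middle (x of roller in the frame of plate between -0.031 and -0.012 m and y of roller in the frame of plate between -0.012 and 0.012 m and angle between the y axis of roller and the y axis of plate, either way round below 0.19 rad and contact force between roller and plate above 4 N), for 0.06 s.
3. still pressed, it passes the middle (x of roller in the frame of plate between -0.009 and 0.009 m and y of roller in the frame of plate between -0.012 and 0.012 m and angle between the y axis of roller and the y axis of plate, either way round below 0.19 rad and contact force between roller and plate above 4 N), for 0.06 s.
4. still pressed, it passes between the middle and the far end (x of roller in the frame of plate between 0.012 and 0.031 m and y of roller in the frame of plate between -0.012 and 0.012 m and angle between the y axis of roller and the y axis of plate, either way round below 0.19 rad and contact force between roller and plate above 4 N), for 0.06 s.
5. still pressed, it reaches the far end (axle 40 mm or more beyond the middle), the drum having turned by 3.5 rad or more (x of roller in the frame of plate between 0.04 and 0.085 m and y of roller in the frame of plate between -0.012 and 0.012 m and angle between the y axis of roller and the y axis of plate, either way round below 0.19 rad and contact force between roller and plate above 4 N and (value of joint drum above 3.5 rad or value of joint drum below -3.5 rad)), for 0.06 s.
At the end, for the whole second after the job is handed in: The roller stands released and at rest on the cradle, drum between the rails: within 15 mm across and 30 mm along the rails and 6 mm in height of its seat, upright within 7 degrees, axle within 15 degrees of the rails (x of roller in the frame of cradle between -0.015 and 0.015 m and y of roller in the frame of cradle between -0.03 and 0.03 m and z of roller in the frame of cradle between 0.001 and 0.013 m and angle between roller's own z axis and vertical below 0.12 rad and angle between the y axis of roller and the y axis of cradle, either way round below 0.26 rad and linear speed of roller below 0.02 m/s and contact force between the fingers and roller below 0.1 N); the robot touches nothing.
It fails at once if the plate is crushed: the roller presses on it with more than 40 N (contact force between roller and plate above 40 N).
It also fails if it takes over 48 s, if anything falls off the work surface, if the arm or the gripper's body presses on something with over 40 N, if the wrist force passes 120 N, or if a joint passes its speed limit or range.

ROBOT

A 6-joint arm with a two-finger parallel gripper is mounted at the origin on the work surface. World frame = base frame: x ahead of the robot, y to its left, z up, the work surface at z = 0. Lengths are in mm, angles in rad, forces in N, time in s.
With the tool pointing down it reaches from about 400 to 825 mm from the base axis. Payload 7 kg.
Tool frame: the origin (TCP) lies at the very end of the fingers, on their centre line; the grasp point (between the pads) lies 19 mm behind it; z points along the fingers, y is the direction in which the jaws open and shut (so a half turn about z gives the same grasp; the last joint's range is limited). The gripper opens to 88 mm and grips with 3 to 60 N. Pads are 19 mm wide; open, the fingers measure 130 mm over their backs; the gripper's body (78 mm by 193 mm) begins 47 mm behind the grasp point.
Start: joints at [-0.924, 0.359, 0.012, 0, -1.224, -0.288], TCP at [236.999, -632.002, 186.761] pointing down, gripper open.
Joint ranges: [-3.07, 3.07], [-1.43, 2.12], [-1.02, 1.25], [-3.03, 1.67], [-3.05, -0], [-3.03, 3.03]. Speed limits (rad/s): [2.39, 2.39, 3.01, 3.14, 3.14, 3.14].

INTERFACE

Orientations are given as a unit quaternion [x, y, z, w].
In Python, from plant import bot gives the robot as it stands. Calls block until the motion is done:
- bot.move_ptp(position, orientation): joint-space move of the TCP to a pose.
- bot.line_to(position, velocity=150, ori=None): straight line of the TCP; ori=None keeps the orientation; velocity is the mean speed in mm/s.
- bot.move_joints(angles): joint-space move.
- bot.move_gripper(opening, force=None): finger opening in mm; force is the grip in N (None keeps the last); returns when the fingers have stopped.
- bot.pause(seconds).
- bot.solve_ik(position, orientation): joint angles nearest the present ones, or None.
- bot.read_state(): the state.
- bot.camera(name): name is "side" or "top"; returns the picture (384x512x3 uint8, red, green, blue); there is no depth.
- bot.get_calibration(name): a dict with "fx", "fy", "cx", "cy" (pixels), "distortion" ([k1, k2, p1, p2, k3] as OpenCV has them; the pictures are not rectified), "view" (4x4, takes a point from world to camera coordinates). Camera axes: x right, y up, looking along -z (the intrinsics and any distortion apply to the point x, -y, -z); pixel columns grow to the right and rows downward; lengths in mm; the calibration is good to about 2 mm. A picture is of the moment at which its call begins. get_calibration takes no time and is no camera call.
A pose or a line that the arm cannot do raises bot.Unreachable and nothing moves.
- bot.close_job(): hands the job in, once; it reports no verdict.
The state is a dict: "t": time; "joint_pos": joint angles; "qvel": joint speeds; "tau": joint torques, N m; "tcp_pos": TCP position; "eef_rot": TCP orientation; "contact_force": force on the tool from outside, world axes, zero at the start; "moment": the same for the moment, N m; "width": finger opening in mm.
Only numpy, scipy, OpenCV 4.12 (cv2) and the standard library are available. Lean on these libraries where they do the work, as an engineer would, in place of code of your own. Each camera call takes 0.05 s, during which the arm holds its last target.

## Working session

There is one attempt and no reset: what is moved stays moved. The work goes in short steps, each a Python script; the robot and the scene stay as the last script left them, time stands still between calls to the robot, and variables do not carry over. Pictures are saved under pics/ and viewed, and the job is handed in when it is done.

```bash
mkdir -p pics; ls; python3 - <<'E'
from plant import bot
import cv2
for n in("side","top"):
    cv2.imwrite(f"pics/{n}0.png",bot.camera(n)[:,:,::-1]); c=bot.get_calibration(n); print(c)
print(bot.read_state())
E
```

```text
pics
{'fx': 454.8134909335088, 'fy': 454.8134909335088, 'cx': 255.66310475587545, 'cy': 197.5153384284697, 'distortion': array([-0.10208383,  0.        ,  0.        ,  0.        ,  0.        ]), 'view': array([[-9.78374115e-01, -2.06774993e-01,  5.30978004e-03,
         5.16116929e+02],
       [ 1.56763877e-01, -7.24506226e-01,  6.71204749e-01,
        -1.05694799e+02],
       [-1.34941389e-01,  6.57521734e-01,  7.41252987e-01,
        -8.95040603e+02],
       [ 0.00000000e+00,  0.00000000e+00,  0.00000000e+00,
         1.00000000e+00]])}
{'fx': 421.4015100077864, 'fy': 421.4015100077864, 'cx': 251.9004862915843, 'cy': 189.69327235749344, 'distortion': array([-0.07022359,  0.        ,  0.        ,  0.        ,  0.        ]), 'view': array([[ 1.73250240e-01, -9.84862709e-01,  5.45889434e-03,
        -6.92814964e+01],
       [ 9.61330694e-01,  1.70310224e-01,  2.16420249e-01,
        -5.09005208e+02],
       [-2.14073938e-01, -3.22470573e-02,  9.76285039e-01,
        -8.18561733e+02],
       [ 0.00000000e+00,  0.00000000e+00,  0.00000000e+00,
         1.00000000e+00]])}
{'t': 0.1, 'joint_pos': array([-9.23884316e-01,  3.59359563e-01,  1.11397515e-02, -3.14717933e-04,
       -1.22412792e+00, -2.88097406e-01]), 'qvel': array([-0.00066698, -0.00196648,  0.0023271 ,  0.00132813,  0.00066756,
        0.00108105]), 'tau': array([-3.04079535e-03, -5.84162807e+01,  2.93747699e+01,  7.01551169e+00,
        1.02294763e-02, -6.85127270e-05]), 'tcp_pos': array([ 236.81897232, -631.54106053,  185.88200918]), 'eef_rot': array([-1.78393644e-01,  9.83958883e-01,  7.59145403e-04, -2.17499044e-04]), 'contact_force': array([ 0.30866196,  0.64394382, -0.71492025]), 'moment': array([ 0.02383536, -0.01613857,  0.01589644]), 'width': 87.770774282056}
```

View pics/side0.png

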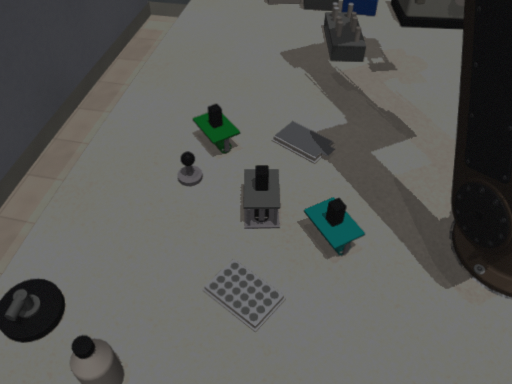

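View pics/top0.png

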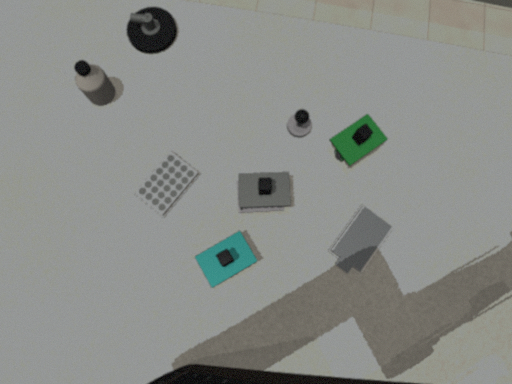

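The side view shows the grey roller on its cradle at about (262,190), and the covered plate at (304,140). The top view shows them at (265,190) and (362,238). The green and turquoise items are decoys. I'll enlarge both targets.

```bash
python3 - <<'E'
import cv2
def crop(n,x,y,w,h,s,o):
    im=cv2.imread(f"pics/{n}0.png")[y:y+h,x:x+w]
    im=cv2.resize(im,None,fx=s,fy=s,interpolation=cv2.INTER_CUBIC)
    im=cv2.convertScaleAbs(im,alpha=1.5)
    for i in range(0,w,10):
        cv2.line(im,(i*s,0),(i*s,6),(0,0,255),1); cv2.putText(im,str(x+i),(i*s,16),0,.35,(0,0,255))
    for i in range(0,h,10):
        cv2.line(im,(0,i*s),(6,i*s),(0,0,255),1); cv2.putText(im,str(y+i),(8,i*s+4),0,.35,(0,0,255))
    cv2.imwrite(f"pics/{o}.png",im)
crop("top",225,155,80,70,8,"tr"); crop("top",320,195,80,80,7,"tp")
crop("side",230,155,60,80,7,"sr"); crop("side",265,110,80,60,8,"sp")
E
```

```text
(no output)
```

View pics/tr.png

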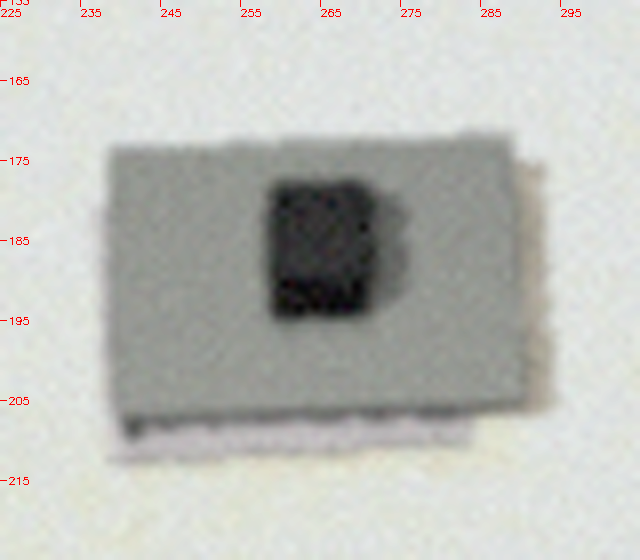

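View pics/tp.png

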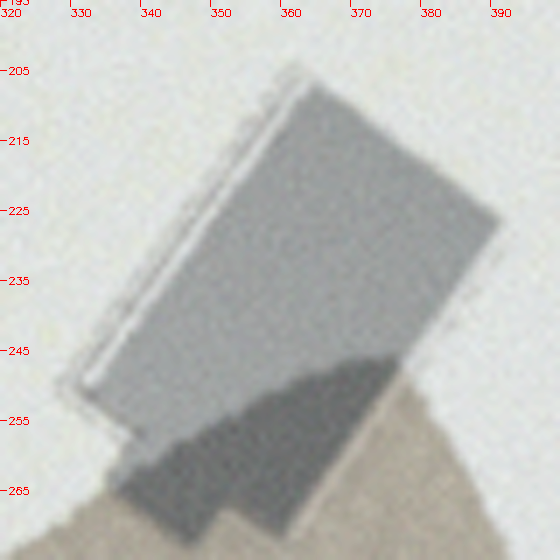

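View pics/sr.png

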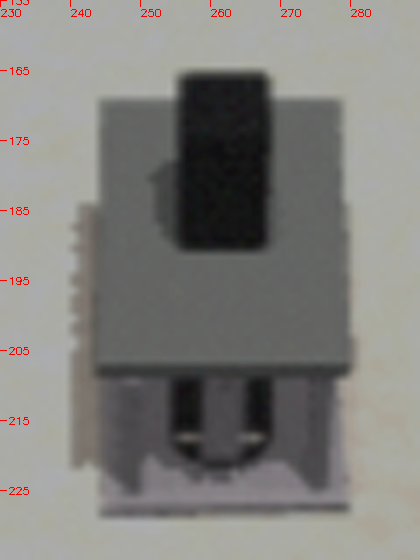

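View pics/sp.png

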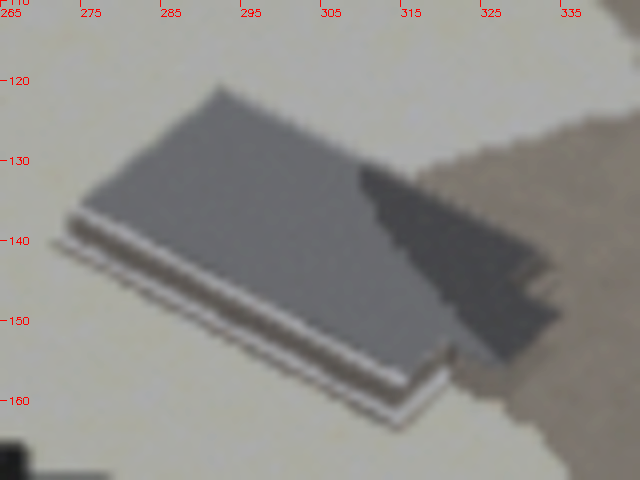

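Both images agree: the tab points to the lower left in the top view and to the lower right in the side view. The sheet's far end is at top (365,207)–(391,227). I'll fit the poses now.

```bash
cat > h.py <<'E'
import numpy as np,cv2
from plant import bot
from scipy.optimize import least_squares
from scipy.spatial.transform import Rotation as R
def proj(n,P):
    c=bot.get_calibration(n);V=c["view"];p=np.asarray(P,float)@V[:3,:3].T+V[:3,3]
    p=p*[1,-1,-1]
    K=np.array([[c["fx"],0,c["cx"]],[0,c["fy"],c["cy"]],[0,0,1]])
    return cv2.projectPoints(p,np.zeros(3),np.zeros(3),K,c["distortion"])[0][:,0]
def place(q,L):
    c,s=np.cos(q[2]),np.sin(q[2]);L=np.asarray(L,float)
    return np.c_[q[0]+c*L[:,0]-s*L[:,1],q[1]+s*L[:,0]+c*L[:,1],L[:,2]]
def fit(obs,q0):
    f=lambda q:np.concatenate([(proj(n,place(q,L))-px).ravel() for n,L,px in obs])
    r=least_squares(f,q0,x_scale=[10,10,.1],loss='soft_l1');return r.x,np.round(r.fun.reshape(-1,2),1)
E
python3 - <<'E'
from h import *
# plate: far=+x ; guess +x world direction: top image up-right -> +x,-y
T=[[60,36,16],[60,-36,16],[-60,36,16],[-60,-36,16],[-80,17,16],[-80,-17,16]]
top=np.array([[364.9,207.1],[391.4,226.7],[333,250.5],[360.7,272.1],[336.4,265],[347.1,272.9]])
side=np.array([[275,135.6],[292.8,121.3],[315.6,158],[333.8,141.9],[328.1,155.3],[335.3,149.4]])
for o in ([("top",T,top)],[("side",T,side)],[("top",T,top),("side",T,side)]):
    for q0 in([450,-230,-.6],):
        q,r=fit(o,q0);print("plate",q,r.tolist())
C=[[36,53,63],[36,-53,63],[-36,-53,63],[-36,53,63]]
H=[[13,13,113],[13,-13,113],[-13,-13,113],[-13,13,113]]
top=np.array([[238.75,173.5],[289.1,171.9],[290.6,206.3],[239.4,206.9],[259,177.5],[271.3,177.5],[271,189.4],[259,190]])
# side image: right = -x ; down = +y
Cs=[[36,-53,63],[-36,-53,63],[-36,53,63],[36,53,63],[13,-13,113],[-13,-13,113]]
side=np.array([[244.3,169.3],[278.7,169.3],[280,207.6],[243.9,207.6],[255.7,165.4],[268.3,165.4]])
for o in ([("top",C+H,top)],[("side",Cs,side)],[("top",C+H,top),("side",Cs,side)]):
    q,r=fit(o,[550,-50,0]);print("roller",q,r.tolist())
E
```

```text
plate [ 457.67199498 -229.8658881    -0.48172608] [[-0.2, -0.4], [0.6, 0.1], [-0.1, 0.5], [-0.0, -0.2], [-1.6, -0.9], [0.8, 1.1]]
plate [ 456.72137415 -228.6518584    -0.48487902] [[0.2, -0.0], [0.0, 0.1], [0.4, -0.7], [-0.8, -0.2], [-0.4, 1.5], [0.4, -0.1]]
plate [ 457.23846827 -229.55405298   -0.48247435] [[-0.3, -0.2], [0.5, 0.3], [-0.3, 0.6], [-0.2, -0.1], [-1.8, -0.8], [0.6, 1.3], [0.1, -0.3], [-0.2, -0.1], [0.3, -1.1], [-1.0, -0.5], [-0.5, 1.2], [0.2, -0.4]]
roller [ 5.16978914e+02 -5.12077253e+00  1.96239455e-01] [[-0.4, -0.6], [0.2, 0.0], [0.2, -0.3], [-0.5, 0.2], [-0.6, -0.1], [0.4, -0.4], [1.2, 0.7], [-0.3, 0.4]]
roller [ 5.16044556e+02 -3.23851186e+00  2.09298976e-01] [[0.0, 0.0], [-0.1, 0.2], [0.5, -0.0], [-0.4, -0.1], [-0.3, -0.0], [0.4, 0.0]]
roller [ 5.16622775e+02 -4.53280171e+00  2.01685307e-01] [[-0.8, -0.3], [-0.2, 0.0], [-0.0, -0.3], [-0.7, 0.4], [-1.0, 0.0], [0.1, -0.3], [0.9, 0.8], [-0.6, 0.6], [0.1, -0.5], [-0.1, -0.2], [0.1, -0.5], [-0.8, -0.8], [-0.4, -0.6], [0.2, -0.4]]
```

```bash
cat >> h.py <<'E'
ROL=np.array([516.6,-4.3,0.2]); PL=np.array([457.2,-229.4,-0.483])
def quat(a,s=1):
    y=s*np.array([np.cos(a),np.sin(a),0]);z=np.array([0,0,-1.]);x=np.cross(y,z)
    return R.from_matrix(np.c_[x,y,z]).as_quat()
def st(m=""):
    s=bot.read_state();print(m,"t%.2f"%s["t"],np.round(s["tcp_pos"],1),"F",np.round(s["contact_force"],1),"M",np.round(s["moment"],2),"w%.1f"%s["width"]);return s
E
python3 - <<'E'
from h import *
for s in(1,-1):
    for q in (ROL,PL):
        for z in (72,200): print(s,bot.solve_ik([q[0],q[1],z],quat(q[2],s)))
E
```

```text
1 [ 0.37204309  0.20797832 -0.48902309  0.         -0.87379492  2.96954956]
1 [ 0.37204309  0.0875013  -0.31185021  0.         -1.17144481  2.96954956]
1 [-0.08069455  0.20003694 -0.49969042  0.         -0.87106896  2.73928721]
1 [-0.08069455  0.07865373 -0.32173211  0.         -1.17041048  2.73928721]
-1 [ 0.37204309  0.20797832 -0.48902309  0.         -0.87379492 -0.17204309]
-1 [ 0.37204309  0.0875013  -0.31185021  0.         -1.17144481 -0.17204309]
-1 [-0.08069455  0.20003694 -0.49969042  0.         -0.87106896 -0.40230545]
-1 [-0.08069455  0.07865373 -0.32173211  0.         -1.17041048 -0.40230545]
```

```bash
python3 - <<'E'
from h import *
q=quat(ROL[2],-1)
bot.move_ptp([ROL[0],ROL[1],200],q); st("above")
bot.line_to([ROL[0],ROL[1],73],velocity=120); st("down")
for n in("side","top"): cv2.imwrite(f"pics/{n}1.png",bot.camera(n)[:,:,::-1])
a=cv2.imread("pics/side1.png")[110:240,190:350];cv2.imwrite("pics/s1c.png",cv2.resize(a,None,fx=4,fy=4))
E
```

```text
above t2.54 [516.7  -4.9 199.9] F [-0.1 -1.1  0.2] M [ 0.03  0.09 -0.01] w87.6
down t3.75 [517.2  -4.2  73.7] F [ 0.1 -0.3  0.7] M [0.01 0.13 0.01] w88.0
```

View pics/s1c.png

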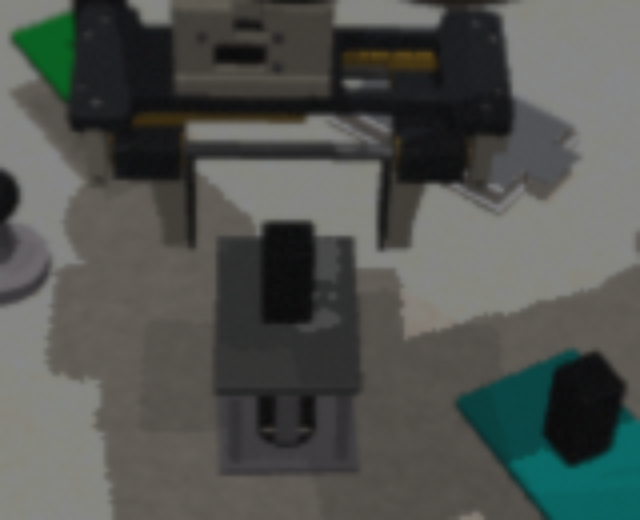

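```bash
python3 - <<'E'
from h import *
P=place([517,-4,.2],[[44,0,73],[-44,0,73],[65,0,73],[-65,0,73],[13,13,63],[13,13,113]])
print(proj("side",P),(proj("side",P)-[190,110])*4); print(proj("top",P)); print(bot.read_state()["eef_rot"],quat(.2,-1))
a=cv2.imread("pics/top1.png")[120:260,190:350];cv2.imwrite("pics/t1c.png",cv2.resize(a,None,fx=4,fy=4))
E
```

```text
[[239.49089791 183.73800756]
 [283.29510637 184.16418415]
 [229.04396444 183.64018348]
 [293.73659057 184.26958922]
 [254.84134568 192.01672661]
 [254.94471712 174.34508561]] [[197.96359165 294.95203023]
 [373.18042548 296.65673662]
 [156.17585776 294.56073392]
 [414.94636227 297.07835688]
 [259.3653827  328.06690644]
 [259.77886847 257.38034245]]
[[263.3095909  167.31860944]
 [264.69624359 209.47125321]
 [262.98540858 157.53819348]
 [265.03357988 219.80527323]
 [257.34320495 183.23828631]
 [257.80637394 177.30433788]]
[ 7.74189144e-01 -6.32953889e-01  4.01396490e-04 -6.18147823e-04] [ 0.77416708 -0.63298131  0.         -0.        ]
```

View pics/t1c.png

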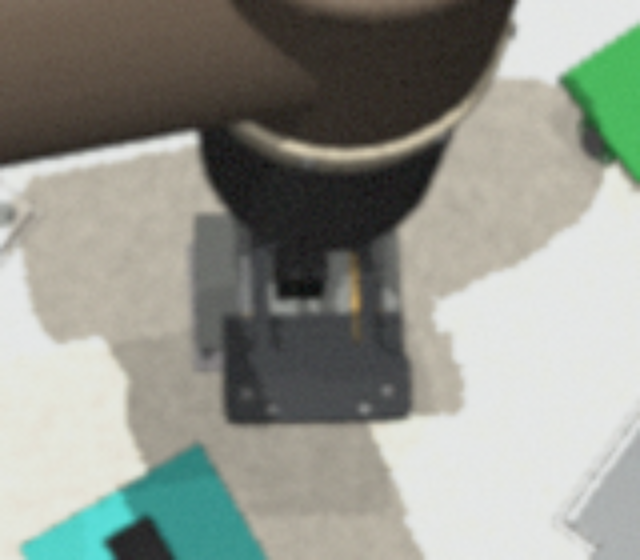

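```bash
python3 - <<'E'
from h import *
s=bot.read_state();t=s["tcp_pos"]
for n,o in(("side",(190,110)),("top",(190,120))):
    a=cv2.imread(f"pics/{n}1.png")[o[1]:o[1]+130,o[0]:o[0]+160];a=cv2.resize(a,None,fx=4,fy=4)
    B=[[x,y,t[2]+66] for x,y in((96.5,39),(96.5,-39),(-96.5,-39),(-96.5,39))]
    F=[[x,y,t[2]] for x,y in((65,9.5),(65,-9.5),(-65,-9.5),(-65,9.5))]
    F2=[[x,y,t[2]] for x,y in((44,9.5),(44,-9.5),(-44,-9.5),(-44,9.5))]
    for L,c in((B,(0,0,255)),(F,(0,255,0)),(F2,(255,0,255))):
        p=(proj(n,place([t[0],t[1],.2],L))-o)*4
        cv2.polylines(a,[p.astype(np.int32)],True,c,1)
    cv2.imwrite(f"pics/ov_{n}.png",a)
E
```

```text
(no output)
```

View pics/ov_side.png

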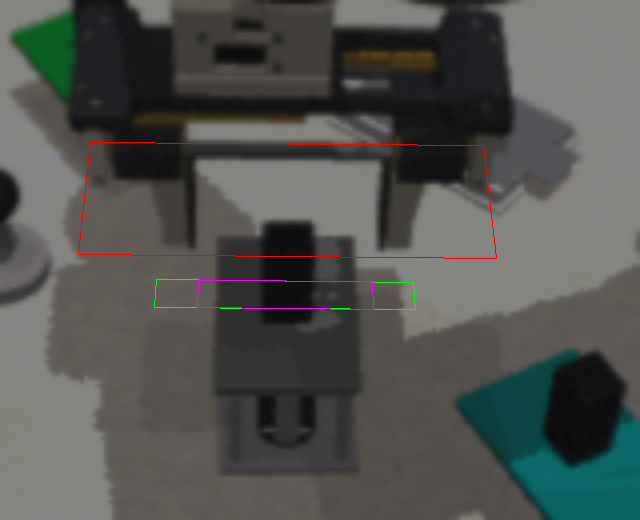

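View pics/ov_top.png

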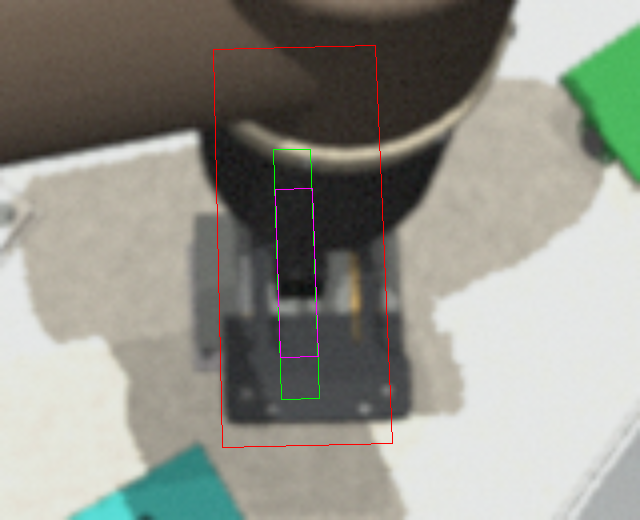

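```bash
cat > ov.py <<'E'
from h import *
import sys
def ov(tag,yaw,o=(190,110),n="side",w=160,h=130,k=4):
    im=bot.camera(n)[:,:,::-1].copy();cv2.imwrite(f"pics/{n}{tag}.png",im)
    t=bot.read_state()["tcp_pos"]
    a=cv2.resize(im[o[1]:o[1]+h,o[0]:o[0]+w],None,fx=k,fy=k);a=cv2.convertScaleAbs(a,alpha=1.5)
    F=[[x,y,t[2]] for x,y in((65,9.5),(65,-9.5),(-65,-9.5),(-65,9.5))]
    p=(proj(n,place([t[0],t[1],yaw],F))-o)*k
    cv2.polylines(a,[p.astype(np.int32)],True,(0,255,0),1)
    cv2.imwrite(f"pics/ov{n}{tag}.png",a)
E
python3 - <<'E'
from ov import *
st();ov("2",.2);st()
E
```

```text
t3.85 [517.1  -4.1  73.8] F [ 0.9  0.6 -0. ] M [-0.01  0.09  0.05] w87.6
 t3.90 [517.1  -4.2  73.7] F [-0.2 -0.4 -0.4] M [ 0.02  0.1  -0.05] w87.4
```

View pics/ovside2.png

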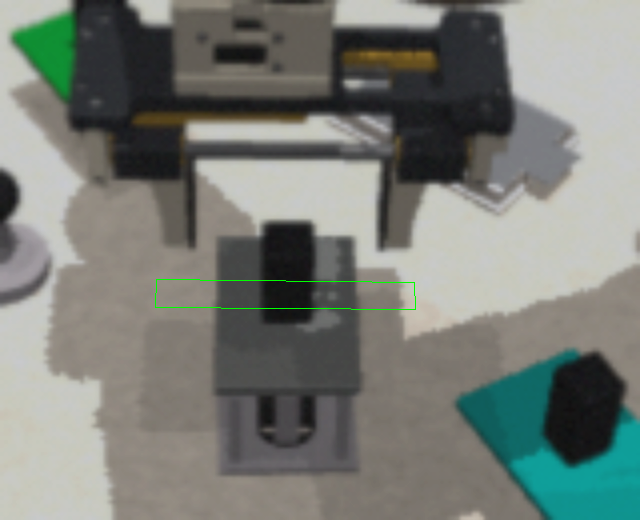

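```bash
python3 - <<'E'
from h import *
px=np.array([[238.3,171.8],[285,171.8]])
f=lambda v:(proj("side",[[v[0]+v[3]*.98,v[1]+v[3]*.2,v[2]],[v[0]-v[3]*.98,v[1]-v[3]*.2,v[2]]])-px).ravel()
for sep in(42,44,46):
  r=least_squares(lambda v:f([*v,sep]),[517,-4,90]);print(sep,r.x,r.fun)
for y in(-4,5,-14,-40):
  r=least_squares(lambda v:f([v[0],y,v[1],v[2]]),[517,90,44]);print(y,r.x,r.fun)
c=bot.get_calibration("side")["view"];print(-c[:3,:3].T@c[:3,3])
c=bot.get_calibration("top")["view"];print(-c[:3,:3].T@c[:3,3])
P=place([517,-4,.2],[[-96,39,139],[-96,-39,139],[-96,39,180],[-96,-39,180],[-96,39,220],[-96,-39,220]]);print(proj("top",P))
E
python3 - <<'E'
import cv2
a=cv2.imread("pics/side2.png");cv2.imwrite("pics/full2.png",cv2.resize(a,None,fx=1.5,fy=1.5))
E
```

```text
42 [507.80616067  45.21451092 156.60167301] [ 0.00169801 -0.20616997 -0.00194385  0.20620722]
44 [512.90423737  17.90795562 129.21823401] [ 0.00169799 -0.20616998 -0.00194383  0.20620722]
46 [518.00231474  -9.39860321 101.83479143] [ 0.0016981  -0.20616997 -0.00194394  0.20620722]
-4 [516.99440683 107.24859483  45.60459305] [ 0.00169802 -0.20616998 -0.00194386  0.20620722]
5 [515.31412567 116.27393503  44.94541069] [ 0.00169801 -0.20616998 -0.00194386  0.20620722]
-14 [518.86138589  97.22043906  46.3370179 ] [ 0.00169802 -0.20616998 -0.00194386  0.20620722]
-40 [523.71553146  71.14723403  48.2413225 ] [ 0.00169802 -0.20616997 -0.00194386  0.20620723]
[400.74654761 618.65218392 731.6539042 ]
[326.09263177  -7.94017838 909.68680713]
[[245.62061921 231.80802705]
 [288.08284047 230.71964289]
 [245.40545106 229.01071094]
 [290.18812438 227.86608036]
 [245.1715859  225.96944231]
 [292.47577282 224.76431607]]
```

View pics/full2.png

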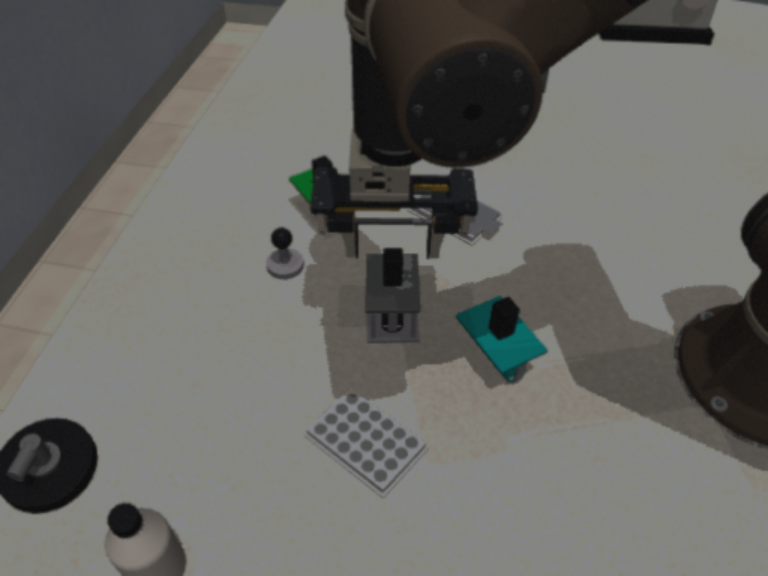

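The pictures put the finger tips about 34 mm higher than the reported TCP (projected tip row 184, seen at row 171). I'll check this by touch: half-close the jaws and lower gently onto the roller's plate, whose top is at z≈63.

```bash
python3 - <<'E'
from h import *
bot.move_gripper(52,force=5); st("half")
z=73
while z>26:
    z-=2
    bot.line_to([ROL[0],ROL[1],z],velocity=25)
    s=bot.read_state()
    if s["contact_force"][2]>4 or z%10==1: st(z)
    if abs(s["contact_force"][2])>4: break
E
```

```text
half t4.70 [516.6  -4.3  73. ] F [ 0.7  0.1 -0. ] M [ 0.02  0.14 -0.1 ] w52.2
71 t4.95 [516.4  -4.3  70.8] F [-0.2  0.6 -0.1] M [0.01 0.06 0.  ] w51.7
61 t6.20 [516.5  -4.3  60.9] F [-0.7  0.9  0.2] M [ 0.03  0.14 -0.02] w51.9
51 t7.45 [516.5  -4.3  50.9] F [ 0.7 -0.3 -0.8] M [-0.03  0.09 -0.04] w51.7
41 t8.70 [516.5  -4.3  40.8] F [0.8 0.5 0.3] M [0.03 0.1  0.06] w52.0
31 t9.95 [516.5  -4.3  30.8] F [-0.4 -0.4 -0.1] M [ 0.04  0.06 -0.01] w51.9
```

No contact even at reported z≈25, so the touch test also says the real tips are higher than reported. I'll look again.

```bash
python3 - <<'E'
from ov import *
st();ov("3",.2)
E
```

```text
t10.70 [516.5  -4.3  24.8] F [ 0.5 -0.   0.1] M [ 0.02  0.13 -0.07] w52.3
```

View pics/ovside3.png

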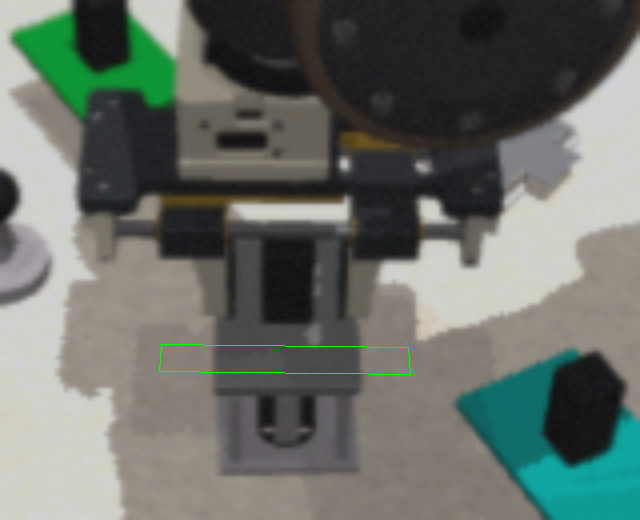

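The tips now sit just above the roller's plate, around the handle. I'll keep lowering until they touch, which gives the offset.

```bash
python3 - <<'E'
from h import *
z=25
while z>12:
    z-=1
    bot.line_to([ROL[0],ROL[1],z],velocity=25)
    s=st(z)
    if abs(s["contact_force"][2])>3 : break
E
```

```text
24 t11.00 [516.6  -4.3  24. ] F [ 0.5 -1.1 -0.5] M [ 0.    0.12 -0.03] w52.0
23 t11.25 [516.8  -4.3  23.5] F [-2.4  0.4  6.4] M [0.13 0.8  0.01] w51.7
```

Touch happened at reported z≈23.7, where the plate top is at 63, so the real tips are about 39 mm above the reported z. I'll use that offset, grip 8 mm above the plate, and lift.

```bash
python3 - <<'E'
from ov import *
bot.line_to([ROL[0],ROL[1],32],velocity=40)
bot.move_gripper(0,force=40); st("grip")
bot.line_to([ROL[0],ROL[1],125],velocity=120); st("lift")
ov("4",.2)
cv2.imwrite("pics/top4.png",cv2.resize(bot.camera("top")[100:240,190:350,::-1],None,fx=4,fy=4))
E
```

```text
grip t12.18 [516.5  -4.3  31.9] F [ 0.1 -0.1 -0. ] M [-0.07  0.05 -0.05] w25.8
lift t13.10 [515.8  -4.4 124.1] F [ 1.   0.2 -4.2] M [0.02 0.14 0.03] w26.2
```

View pics/ovside4.png

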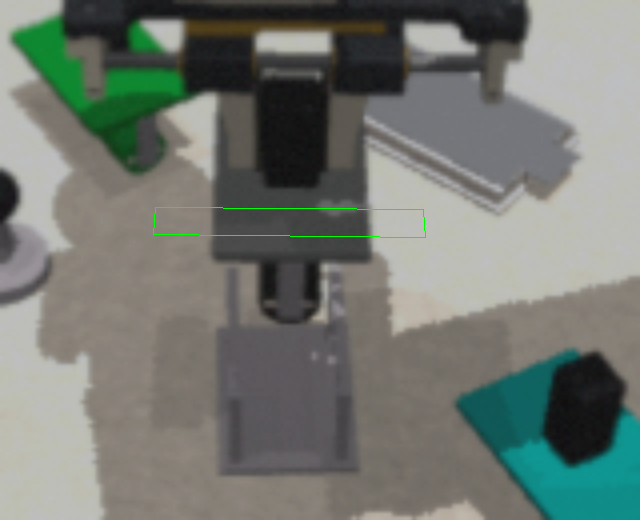

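View pics/top4.png

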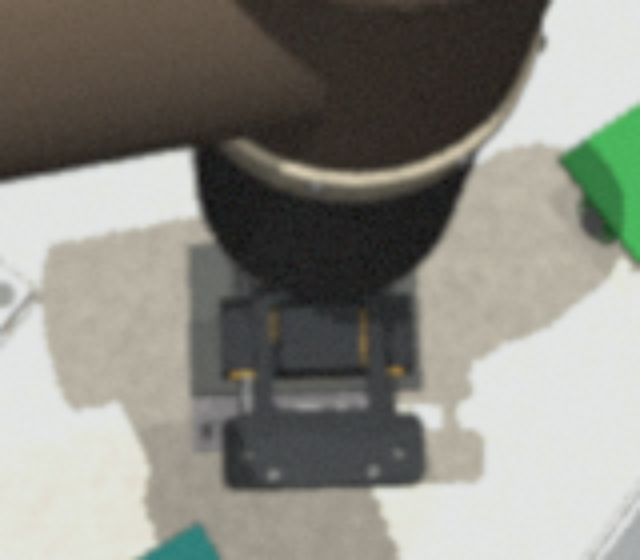

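The roller is held, upright, at 4.2 N. I'll check its pose in the hand.

```bash
python3 - <<'E'
from h import *
z0=124.1-24.9
L=np.array([[36,53,48],[-36,53,48],[13,13,56],[-13,13,56]])
px=np.array([[243,174.5],[282.5,174.5],[254.5,156.5],[271.3,156.5]])
f=lambda v:(proj("side",place([v[0],v[1],.2],L+[0,0,v[2]]))-px).ravel()
print(np.round(f([515.8,-4.4,z0]),1)); r=least_squares(lambda v:f([v[0],-4.4,v[1]]),[515,99]);print(r.x,z0,r.fun)
E
```

```text
[-0.2  1.9  0.1  2.3  1.2  1.7 -1.6  1.8]
[515.66001891 104.12568296] 99.19999999999999 [-0.16297322 -0.01761463  0.28982588  0.37302728  1.30457532 -0.25485778
 -1.433019   -0.11659755]
```

```bash
cat >> h.py <<'E'
def on(x,y=0):
    c,s=np.cos(PL[2]),np.sin(PL[2]);return [PL[0]+c*x-s*y,PL[1]+s*x+c*y]
E
python3 - <<'E'
from ov import *
q=quat(PL[2],-1); p=on(-50)
bot.move_ptp([*p,130],q); st("above")
bot.line_to([*p,65],velocity=100); st("low")
im=bot.camera("side");cv2.imwrite("pics/side5.png",im[:,:,::-1])
o=(260,90);a=cv2.convertScaleAbs(cv2.resize(im[90:190,260:390,::-1],None,fx=6,fy=6,interpolation=cv2.INTER_CUBIC),alpha=1.5);cv2.imwrite("pics/s5c.png",a)
im=bot.camera("top");cv2.imwrite("pics/top5.png",im[:,:,::-1])
a=cv2.resize(im[180:310,300:430,::-1],None,fx=4.5,fy=4.5,interpolation=cv2.INTER_CUBIC);cv2.imwrite("pics/t5c.png",a)
E
```

```text
above t14.11 [ 413.  -206.4  130. ] F [ 0.5  0.  -2.4] M [ 0.08 -0.04 -0.01] w25.8
low t14.91 [ 413.6 -206.1   65.4] F [-0.   0.2 -3. ] M [0.07 0.01 0.02] w25.9
```

View pics/s5c.png

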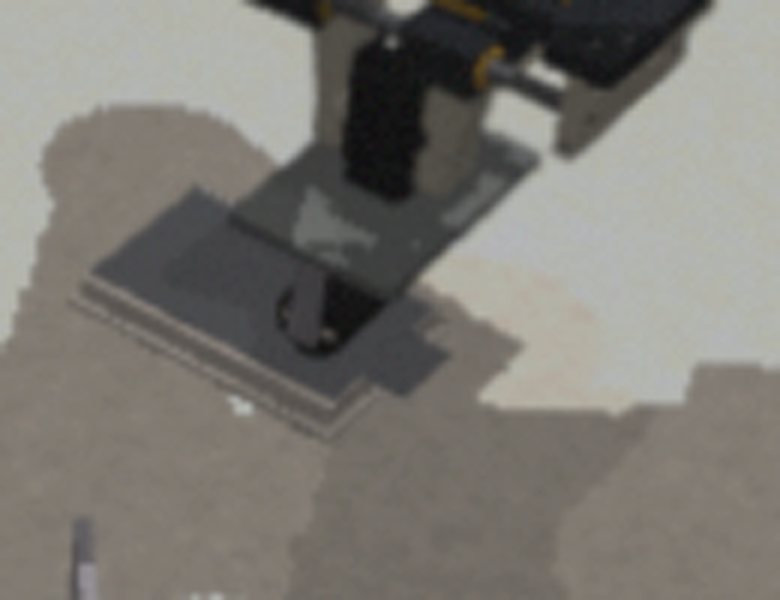

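View pics/t5c.png

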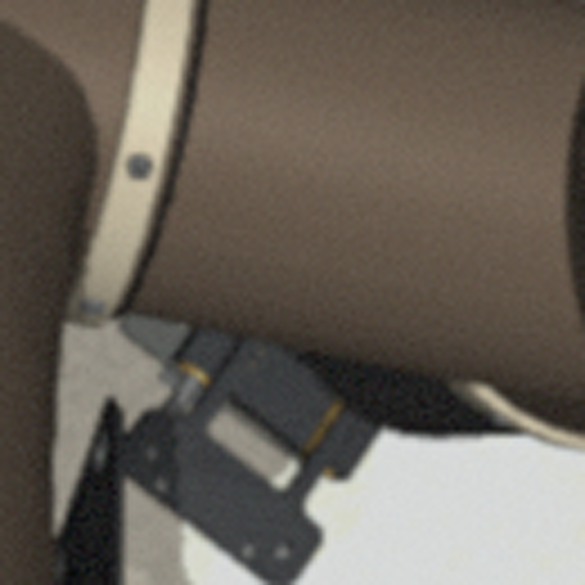

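```bash
python3 - <<'E'
from h import *
L=np.array([[36,53,56],[-36,53,56],[-36,-53,56],[0,46,0],[13,13,56],[-13,13,56]])
px=np.array([[298.3,126],[325.8,138],[350,115.6],[313,148.8],[317.5,120.5],[328,123.0]])
f=lambda v:(proj("side",place([v[0],v[1],v[3]],L+[0,0,v[2]]))-px).ravel()
T=[413.6,-206.1]
print(np.round(f([*T,40.5,PL[2]]),1).reshape(-1,2).tolist())
for z in(35,40.5,45):
  r=least_squares(lambda v:f([v[0],v[1],z,v[2]]),[413,-206,-.48],x_scale=[10,10,.1]);
  d=r.x[:2]-PL[:2];c,s=np.cos(PL[2]),np.sin(PL[2])
  print(z,r.x,"local",c*d[0]+s*d[1],-s*d[0]+c*d[1],2*r.cost); 
r=least_squares(f,[413,-206,40,-.48],x_scale=[10,10,10,.1]);print(r.x,r.cost,np.round(r.fun.reshape(-1,2),1).tolist())
E
```

```text
[[-0.6, -0.9], [-0.9, 0.8], [0.6, 0.1], [-2.4, 0.6], [-1.0, 0.2], [-1.8, 2.5]]
35 [ 412.50228397 -215.5870436    -0.44680882] local -45.999810366656575 -8.526489858173099 8.576888078921247
40.5 [ 412.40499635 -208.74903789   -0.4451995 ] local -49.26179905277317 -2.515897809125441 9.1336492627437
45 [ 412.32585722 -203.15475833   -0.44386082] local -51.930081557421595 2.40167224974606 9.838402361956078
[ 412.62673576 -224.27407042   28.01346958   -0.44881157] 4.16457371707807 [[1.0, -0.9], [0.7, 0.0], [0.3, -0.8], [-1.0, -0.1], [-0.1, -0.1], [-0.9, 1.9]]
```

```bash
python3 - <<'E'
from ov import *
p=on(-50)
def F(n=6):
    a=[]
    for i in range(n): bot.pause(.02);a.append(bot.read_state()["contact_force"])
    return np.mean(a,0)
bot.line_to([*p,46],velocity=60)
f0=F(10);print("tare",f0)
z=46
while z>28:
    z-=1
    bot.line_to([*p,z],velocity=30); f=F(3)-f0
    print(z,np.round(f,1))
    if f[2]>2.5: break
st()
np.save("tare.npy",f0)
im=bot.camera("side");cv2.imwrite("pics/side6.png",im[:,:,::-1])
a=cv2.convertScaleAbs(cv2.resize(im[90:190,260:390,::-1],None,fx=6,fy=6,interpolation=cv2.INTER_CUBIC),alpha=1.5);cv2.imwrite("pics/s6c.png",a)
E
```

```text
tare [-1.63620345e-01 -3.63365227e-03 -3.72778389e+00]
45 [ 0.7 -0.1  0.1]
44 [ 1.  -0.4  0.4]
43 [ 0.3  0.2 -0. ]
42 [0.1 0.2 0.1]
41 [ 0.2 -0.2  0.1]
40 [-0.  -0.5  5.6]
 t17.44 [ 413.5 -206.4   40.5] F [-0.4 -0.8  2.2] M [-0.35  0.13 -0.08] w26.2
```

View pics/s6c.png

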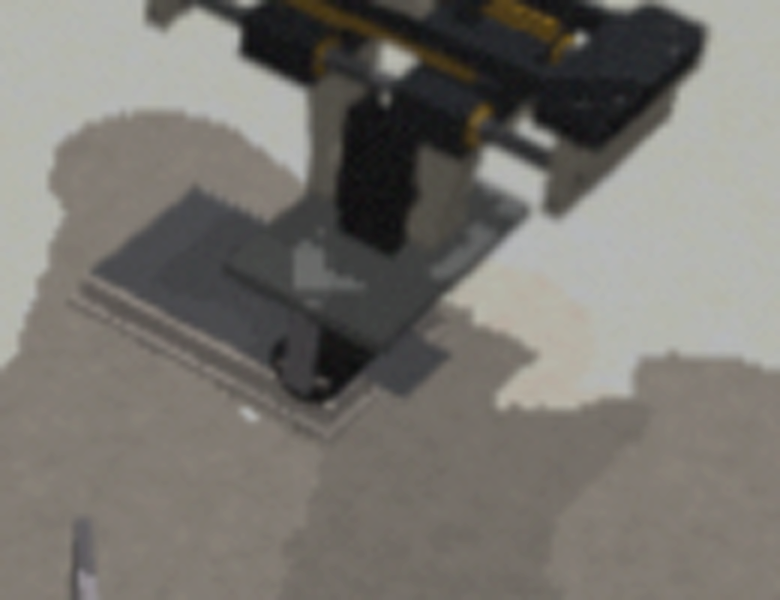

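```bash
python3 - <<'E'
from h import *
L=np.array([[36,53,48],[-36,53,48],[-36,-53,56],[0,46,.5],[13,13,56],[-13,13,56]])
px=np.array([[297.3,135.2],[324.5,148.8],[348.2,125],[312.7,157],[316.3,128.3],[326.5,132.0]])
f=lambda v:(proj("side",place([v[0],v[1],v[3]],L+[0,0,v[2]]))-px).ravel()
T=[413.5,-206.4]
print(np.round(f([*T,15.5,PL[2]]),1).reshape(-1,2).tolist())
for z in(15.5,):
  r=least_squares(lambda v:f([v[0],v[1],z,v[2]]),[413,-206,-.48],x_scale=[10,10,.1]);
  d=r.x[:2]-PL[:2];c,s=np.cos(PL[2]),np.sin(PL[2])
  print(z,r.x,"local",c*d[0]+s*d[1],-s*d[0]+c*d[1],2*r.cost,np.round(r.fun,1)); 
E
```

```text
[[-0.5, 1.3], [-1.3, 1.4], [0.8, -0.8], [-3.1, 0.2], [-0.8, 1.0], [-1.5, 2.1]]
15.5 [ 411.82630041 -210.19804945   -0.4651626 ] local -49.101319276258444 -4.067918989097052 12.057274369135857 [ 0.6  0.6  0.2  0.4  1.4 -2.  -1.8 -0.6  0.1  0.2 -0.5  1.1]
```

The touch height matches the prediction, and the drum is square and near centre (about 3 mm off in −y). I'll trim y by +2.5 mm, press to about 10 N, and roll with force checks.

```bash
python3 - <<'E'
from ov import *
f0=np.load("tare.npy")
def F(n=4):
    a=[]
    for i in range(n): bot.pause(.02);a.append(bot.read_state()["contact_force"])
    return np.mean(a,0)-f0
y=2.5
bot.line_to([*on(-50),44],velocity=60)
bot.line_to([*on(-50,y),44],velocity=40)
z=39.5
bot.line_to([*on(-50,y),z],velocity=30);f=F();print(z,np.round(f,1))
while f[2]<9 and z>33:
    z-=1 if f[2]<8 else .5
    bot.line_to([*on(-50,y),z],velocity=30);f=F();print(z,np.round(f,1))
bot.pause(.1)
for x in range(-40,53,10):
    bot.line_to([*on(x,y),z],velocity=40);f=F(3);print(x,round(z,1),np.round(f,1),"t%.2f"%bot.read_state()["t"])
    if f[2]>20: print("HIGH");break
    z+=np.clip((f[2]-10)/1.2*.5,-.6,.6)
bot.pause(.15);st()
im=bot.camera("side");cv2.imwrite("pics/side7.png",im[:,:,::-1])
a=cv2.convertScaleAbs(cv2.resize(im[70:190,240:390,::-1],None,fx=5,fy=5,interpolation=cv2.INTER_CUBIC),alpha=1.5);cv2.imwrite("pics/s7c.png",a)
E
```

```text
39.5 [0.3 0.2 6.6]
38.5 [1.1 0.9 7.2]
37.5 [1.1 1.6 9.3]
-40 37.5 [0.8 1.8 9.1] t19.54
-30 37.1 [1.2 1.8 9.7] t19.99
-20 37.0 [1.6 2.1 9.9] t20.44
-10 37.0 [2.  2.1 9.7] t20.89
0 36.8 [1.3 2.3 9.7] t21.34
10 36.7 [1.3 2.6 9.1] t21.79
20 36.4 [ 2.3  3.2 10. ] t22.24
30 36.4 [ 2.1  3.5 10.1] t22.69
40 36.4 [2.  3.1 9.7] t23.14
50 36.3 [ 2.2  3.2 10.1] t23.59
 t23.74 [ 503.7 -250.2   36.8] F [2.1 2.3 6.9] M [ 1.27 -0.78  0.01] w25.7
```

View pics/s7c.png

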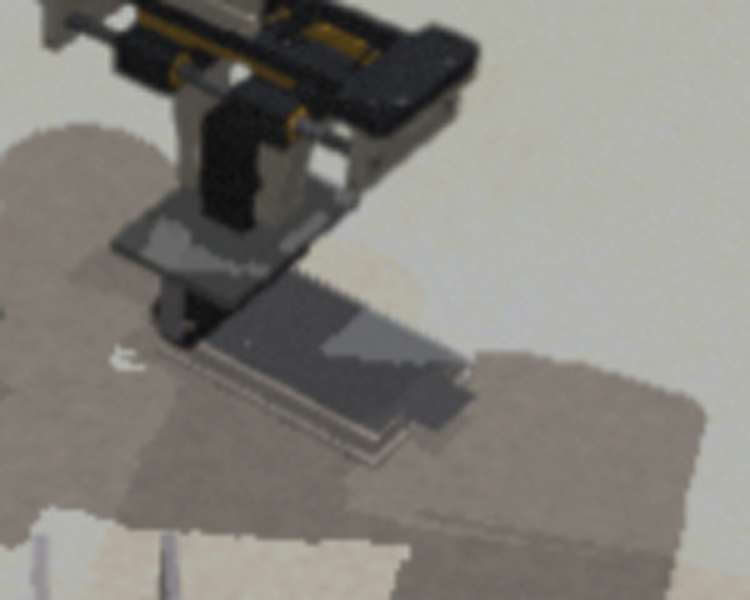

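The drum reached the far end of the sheet at a steady 10 N. Returning to the cradle, with a check before seating.

```bash
python3 - <<'E'
from ov import *
bot.line_to([*on(50,2.5),125],velocity=100)
bot.move_ptp([ROL[0],ROL[1],125],quat(ROL[2],-1))
bot.line_to([ROL[0],ROL[1],75],velocity=100);st()
im=bot.camera("side");cv2.imwrite("pics/side8.png",im[:,:,::-1])
a=cv2.convertScaleAbs(cv2.resize(im[110:240,190:350,::-1],None,fx=4,fy=4,interpolation=cv2.INTER_CUBIC),alpha=1.5);cv2.imwrite("pics/s8c.png",a)
E
```

```text
t26.45 [517.   -4.7  75.3] F [ 0.7  0.7 -3.2] M [ 0.02  0.02 -0.01] w25.8
```

View pics/s8c.png

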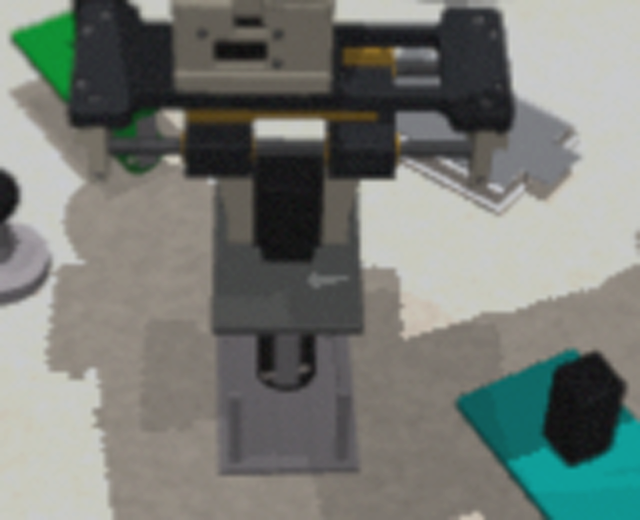

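The roller hangs aligned over the cradle, with the drum at (286,380) between the rails in the crop. Lowering until it seats.

```bash
python3 - <<'E'
from ov import *
f0=np.load("tare.npy")
bot.line_to([ROL[0],ROL[1],36],velocity=80);st()
z=36
while z>30:
    z-=.5
    bot.line_to([ROL[0],ROL[1],z],velocity=20)
    bot.pause(.05); f=np.mean([bot.read_state()["contact_force"],(bot.pause(.03),bot.read_state()["contact_force"])[1]],0)-f0
    if f[2]>2: break
print(z,np.round(f,1))
bot.move_gripper(60);st("open")
bot.move_gripper(88)
bot.line_to([ROL[0],ROL[1],160],velocity=120)
bot.move_ptp([380,-380,200],quat(ROL[2]-.8,-1));st()
for n,o in(("side",(190,110)),("top",(190,120))):
    im=bot.camera(n);cv2.imwrite(f"pics/{n}9.png",im[:,:,::-1])
    a=cv2.resize(im[o[1]:o[1]+130,o[0]:o[0]+160,::-1],None,fx=4,fy=4,interpolation=cv2.INTER_CUBIC);cv2.imwrite(f"pics/{n}9c.png",a)
E
```

```text
t27.13 [517.   -4.2  36.3] F [-0.2  0.7 -4.1] M [-0.01  0.1  -0.03] w26.0
31.5 [-2.3 -0.2  7.4]
open t30.92 [516.6  -4.3  31.5] F [ 0.3 -0.2 -0.2] M [0.01 0.13 0.03] w59.8
 t34.33 [ 380.5 -379.4  199.8] F [0.4 0.3 0.3] M [0.   0.03 0.01] w87.7
```

View pics/side9c.png

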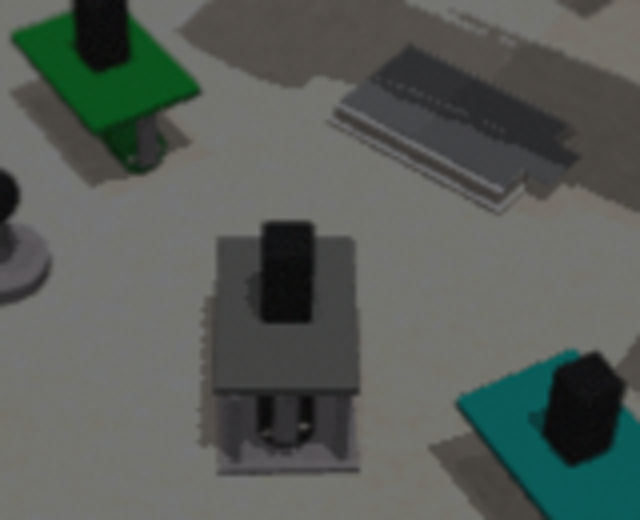

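View pics/top9c.png

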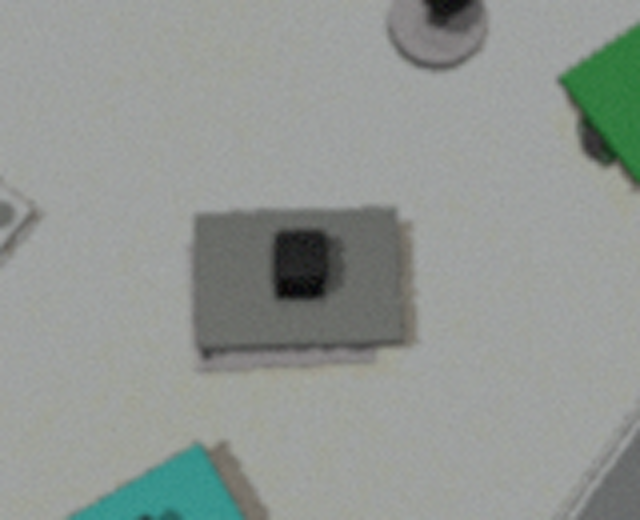

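Both views show the roller seated squarely on its cradle as at the start, at (262,190) in the side view and (265,189) in the top view. The arm is clear, so I'm handing in.

```bash
python3 - <<'E'
from h import *
bot.close_job(); st()
E
```

```text
the job is handed in; nothing more can be done
the job is handed in; nothing more can be done
```

I rolled the sealing sheet from the tab end to the far end and put the roller back on its cradle. I handed the job in at about 34.5 s of the 48 s allowed; no verdict is reported.

- **Rolling:** I gripped the roller's handle from above and pressed the drum on the sheet 50 mm from the middle, at the tab end. I then rolled 100 mm to 50 mm past the middle. The measured press was 9.1–10.1 N throughout.
- **Final check:** Both cameras show the roller upright and centred on the cradle, released. The arm is well clear and the wrist force is near zero.

**What disagreed or was not checked:**
- **Tool height:** The reported tool height was about 39 mm below where the finger tips really were. The pictures showed it first. A light touch on the roller's plate (about 6 N) confirmed it. I used that offset from then on, and the touch on the sheet matched it within about 1 mm.
- **Position across the sheet:** The side camera alone put the roller 3–4 mm off centre, so I shifted it 2.5 mm.
- **Sideways force:** A sideways force of up to about 4 N built up during the roll.
- **Drum turning:** I did not see the drum's turn directly. About 6.7 rad follows from the distance rolled.

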